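# Find the tin lid that rocks and press it home

## Task

One of the four slip-lid tins on the blue shelf has not been shut properly. With a fingertip, press lightly near the edge of each lid until you find the one that rocks, then press that lid down on its middle until it is fully home, and finish with your fingertip still pressing on that lid so that I can see which one it was. Do not pick up or shove the tins, and leave everything else on the shelf alone.

Things in the scene. Friction and masses are not known exactly. Their poses are not given: they have to be found in the camera images.
- tin_a: One of four loose, filled steel tins of one set (about 0.35 kg), round, 72 mm across, 55 to 77 mm high with the lid: the heights differ and say nothing about which lid is loose. All have the same slip-on lid, a flat steel disc 76 mm across with a 9 mm skirt over the tin's wall. Origin: centre of the underside, z up.
- tin_b: One of four loose, filled steel tins of one set (about 0.35 kg), round, 72 mm across, 55 to 77 mm high with the lid: the heights differ and say nothing about which lid is loose. All have the same slip-on lid, a flat steel disc 76 mm across with a 9 mm skirt over the tin's wall. Origin: centre of the underside, z up.
- tin_c: One of four loose, filled steel tins of one set (about 0.35 kg), round, 72 mm across, 55 to 77 mm high with the lid: the heights differ and say nothing about which lid is loose. All have the same slip-on lid, a flat steel disc 76 mm across with a 9 mm skirt over the tin's wall. Origin: centre of the underside, z up.
- tin_d: One of four loose, filled steel tins of one set (about 0.35 kg), round, 72 mm across, 55 to 77 mm high with the lid: the heights differ and say nothing about which lid is loose. All have the same slip-on lid, a flat steel disc 76 mm across with a 9 mm skirt over the tin's wall. Origin: centre of the underside, z up.
- lid_a (a point): Centre of the flat top of tin_a's lid; z: the lid's upward normal. Three lids are home and do not give. The fourth is level but 3 to 4 mm too high: 2 to 6 N near its edge rocks it (that edge dips 2 to 4 mm and springs back); on its middle it holds to about 12 N, then slides 3 to 4 mm down to a hard stop and stays, no longer rocking. Which one is not told.
- lid_b (a point): Centre of the flat top of tin_b's lid; z: the lid's upward normal. Three lids are home and do not give. The fourth is level but 3 to 4 mm too high: 2 to 6 N near its edge rocks it (that edge dips 2 to 4 mm and springs back); on its middle it holds to about 12 N, then slides 3 to 4 mm down to a hard stop and stays, no longer rocking. Which one is not told.
- lid_c (a point): Centre of the flat top of tin_c's lid; z: the lid's upward normal. Three lids are home and do not give. The fourth is level but 3 to 4 mm too high: 2 to 6 N near its edge rocks it (that edge dips 2 to 4 mm and springs back); on its middle it holds to about 12 N, then slides 3 to 4 mm down to a hard stop and stays, no longer rocking. Which one is not told.
- lid_d (a point): Centre of the flat top of tin_d's lid; z: the lid's upward normal. Three lids are home and do not give. The fourth is level but 3 to 4 mm too high: 2 to 6 N near its edge rocks it (that edge dips 2 to 4 mm and springs back); on its middle it holds to about 12 N, then slides 3 to 4 mm down to a hard stop and stays, no longer rocking. Which one is not told.
- cup: Red ceramic cup with a handle, 80 mm across, 85 mm high, loose bystander. Origin: centre of the underside.
- screw_tin: Larger round tin with a ribbed screw-top lid, 96 mm across, 88 mm high, loose bystander, not one of the four. Origin: centre of the underside.
- thermo_holder: Clear plastic thermometer holder with a spring clip, lying along its x axis, 150 x 26 x 24 mm, loose bystander. Origin: centre of the underside.
- mirror: White plastic hand mirror lying face up, 12 mm thick, loose bystander. Origin: centre of the underside of its round head (112 mm across); the handle reaches 170 mm along -x.
- tray: Small grey plastic tray with flat packets, 170 (x) x 120 (y) x 24 mm, loose bystander. Origin: centre of the underside.
- plaster_box: Cardboard box standing on edge, 95 (x) x 36 (y) x 75 mm high with its flap, loose bystander. Origin: centre of the underside.
- bottle: Amber bottle with a white cap, 48 mm across, 105 mm high, loose bystander. Origin: centre of the underside.
Things that resemble listed ones, but are neither listed nor needed, are in the scene too. What is shaped like the tin_a but purple or yellow is not meant.

How it is judged (in metres and radians):
On the way, in this order (a step that is already met when the one before it is completed fails the run):
1. the badly shut lid is rocked on its tin by a fingertip press near its edge (tips by more than 2 degrees) (((angle between the z axis of lid_a and the z axis of tin_a, either way round above 0.035 rad and contact force between the fingers and tin_a above 0.3 N) or (angle between the z axis of lid_b and the z axis of tin_b, either way round above 0.035 rad and contact force between the fingers and tin_b above 0.3 N) or (angle between the z axis of lid_c and the z axis of tin_c, either way round above 0.035 rad and contact force between the fingers and tin_c above 0.3 N) or (angle between the z axis of lid_d and the z axis of tin_d, either way round above 0.035 rad and contact force between the fingers and tin_d above 0.3 N))), for 0.05 s.
2. that lid has been pressed fully home and lies flat (((z of lid_a in the frame of tin_a below 0.0522 m and angle between the z axis of lid_a and the z axis of tin_a, either way round below 0.03 rad) or (z of lid_b in the frame of tin_b below 0.0638 m and angle between the z axis of lid_b and the z axis of tin_b, either way round below 0.03 rad) or (z of lid_c in the frame of tin_c below 0.0732 m and angle between the z axis of lid_c and the z axis of tin_c, either way round below 0.03 rad) or (z of lid_d in the frame of tin_d below 0.0652 m and angle between the z axis of lid_d and the z axis of tin_d, either way round below 0.03 rad))), for 0.2 s.
At the end, for the whole second after the job is handed in: The lid that rocked is fully home (within 0.8 mm) and flat on its tin (within 1.7 degrees) and the fingers still press on it with more than 1 N; all four tins stand upright on the shelf (((z of lid_a in the frame of tin_a below 0.0522 m and angle between the z axis of lid_a and the z axis of tin_a, either way round below 0.03 rad and contact force between the fingers and tin_a above 1 N) or (z of lid_b in the frame of tin_b below 0.0638 m and angle between the z axis of lid_b and the z axis of tin_b, either way round below 0.03 rad and contact force between the fingers and tin_b above 1 N) or (z of lid_c in the frame of tin_c below 0.0732 m and angle between the z axis of lid_c and the z axis of tin_c, either way round below 0.03 rad and contact force between the fingers and tin_c above 1 N) or (z of lid_d in the frame of tin_d below 0.0652 m and angle between the z axis of lid_d and the z axis of tin_d, either way round below 0.03 rad and contact force between the fingers and tin_d above 1 N)) and angle between each of tin_a, tin_b, tin_c, tin_d's own z axis and vertical below 0.05 rad and height (world z) of each of tin_a, tin_b, tin_c, tin_d below 0.005 m); the arm keeps its last pose, push and grip.
It fails at once if a tin is lifted (more than 10 mm) or tipped (more than 10 degrees) (height (world z) of any of tin_a, tin_b, tin_c, tin_d above 0.01 m or angle between any of tin_a, tin_b, tin_c, tin_d's own z axis and vertical above 0.175 rad).
It fails at once if a lid is pulled up (more than 2.5 mm) (z of lid_a in the frame of tin_a above 0.058 m or z of lid_b in the frame of tin_b above 0.0696 m or z of lid_c in the frame of tin_c above 0.079 m or z of lid_d in the frame of tin_d above 0.071 m).
It fails at once if a tin is shoved more than 25 mm (distance of any of tin_a, tin_b, tin_c, tin_d from where it was at the start of the episode above 0.025 m).
It fails at once if a bystander is moved more than 25 mm or tipped over (distance of any of cup, screw_tin, thermo_holder, mirror, tray, plaster_box, bottle from where it was at the start of the episode above 0.025 m or angle between any of cup, screw_tin, thermo_holder, mirror, tray, plaster_box, bottle's own z axis and vertical above 0.3 rad).
It also fails if it takes over 51 s, if anything falls off the work surface, if the arm or the gripper's body presses on something with over 40 N, if the wrist force passes 120 N, or if a joint passes its speed limit or range.

## Robot

A 6-joint arm with a two-finger parallel gripper is mounted at the origin on the work surface. World frame = base frame: x ahead of the robot, y to its left, z up, the work surface at z = 0. Lengths are in mm, angles in rad, forces in N, time in s.
With the tool pointing down it reaches from about 250 to 725 mm from the base axis. Payload 9.7 kg.
Tool frame: the origin (TCP) lies midway between the tips of the shut fingers; the grasp point (between the pads) lies ctrl.tcp_to_grasp behind it (ctrl.tcp_to_grasp is the distance from the TCP to the grasp point, in mm); z points along the fingers, x is the direction in which the jaws open and shut, and the axes are right-handed (so a half turn about z gives the same grasp; the last joint's range is limited). The gripper opens to 85 mm and grips with 20 to 120 N. Pads are 22 mm wide; open, the fingers measure 114 mm over their backs; the gripper's body (76 mm by 85 mm) begins 54 mm behind the grasp point. The pads swing forward as they close: fully open they stand 13 mm farther back than shut.
Start: joints at [0, 0.087, 0.176, 1.66, 0, 1.571], TCP at [549.997, -0, 231.284] pointing down, gripper open.
Joint ranges: [-3.13, 3.13], [-0.85, 1.81], [-1.15, 1.24], [-2.2, 2.28], [-1.44, 1.52], [-3.14, 3.14]. Speed limits (rad/s): [2.22, 2.22, 2.57, 3.14, 3.14, 3.14].

## Interface

Orientations are given as [roll, pitch, yaw] about the fixed x, y, z axes, in that order (R = Rz(yaw) Ry(pitch) Rx(roll)).
In Python, from rig import readout, imaging, job, ctrl gives the robot as it stands.
- The arm moves only by the tool move_arm, never from a script. Its argument "deltas" is a list of rows, each an object with "delta_pos": the shift along the tool's x, y, z normalised to -1 to 1, where 1 is 30 mm, a list of three; "twist": the turn about the tool's z normalised to -1 to 1, where 1 is 5 degrees; "jaw": the opening, from 0 (shut) to 1 (fully open). A call has 1 to 20 rows; each row shifts and turns the commanded pose from where the row before left it, along the tool's axes as they then stand; what a row does not reach is not made up. A row lasts 1/8 s, in which the tool goes at most 62.5 mm and 10.7 degrees, less where a joint would pass 70% of its speed; a pose out of reach is approached as far as the arm can. A call with a number of a shift or a turn outside -1 to 1 is refused whole. A call with a gripper value outside its range is refused whole. The fingers move at their own pace and stop on an object; "force" is the grip in N (left out, the last holds). Time passes only in rows, so rows that do not move let the fingers close. It gives the time, the measured TCP pose, the force and the opening at its end, in the units of the state.
- readout.state(): the state, without advancing time (a new reading comes with each control period).
- imaging.read_camera(name): name is "scene" or "side" or "wrist"; returns a dict with "img" (480x640x3 uint8, blue, green, red), "intrinsics" (3x3 intrinsics, pixels), "D" ([k1, k2, p1, p2, k3] as OpenCV has them; the pictures are not rectified), "extrinsics" (4x4, takes a point from camera to world coordinates); the wrist camera has in their place "tool_from_camera" (4x4, takes a point from camera to tool coordinates, whose origin is the TCP and whose axes are the tool frame's). Camera axes: x right, y down, z forward; pixel columns grow to the right and rows downward; lengths in mm; the calibration is good to about 2 mm. A picture is of the moment at which its call begins: read the wrist's pose just before it. There is no depth.
- job.close_job(): hands the job in, once; it reports no verdict.
Trained networks look in the newest picture that a camera, given by its name, has taken for a name from the list of things; names that differ only in an ending like _2 or _b are one class to them, and where a whole thing is asked for, a point or a joint stands for the part that bears it (a point fixed in the world has none). Each returns a list of dicts, best first, with "p" (0 to 1); they miss things now and then, are a little off and sometimes report something else, mostly with a low value. They report only what shows in the picture. A call takes as long as a camera call. They do not tell look-alikes from the thing itself.
- imaging.cut_out(camera, query): "region" (480x640 bool, what is visible of it) and "extent" ([left, top, right, bottom] in pixels, round what is visible of it).
- imaging.place_of(camera, query): "centre" ([row, column] in pixels: a listed point, or the origin of a listed thing).
The state is a dict: "t": time; "joint_positions": joint angles; "qd": joint speeds; "joint_torque": joint torques, N m; "tcp_pos": TCP position; "orientation": TCP orientation; "wrist_force": force on the tool from outside, world axes, zero at the start; "torque": the same for the moment, N m; "opening": opening from 0.0 (shut) to 1.0 (fully open).
Only numpy, scipy, OpenCV 4.12 (cv2) and the standard library are available. Lean on these libraries where they do the work, as an engineer would, in place of code of your own. Each camera call takes 0.05 s, during which the arm holds its last target.

## Working session

There is one attempt and no reset: what is moved stays moved. The work goes in short steps, Python scripts to look and compute and a tool call to move; the robot and the scene stay as the last step left them, time stands still between calls to the robot, and variables do not carry over. Pictures are saved under pics/ and viewed, and the job is handed in when it is done.

Besides the shell and the picture viewer there is one more tool, called as name(argument=value, ...), one argument or row to a line, values as JSON. move_arm: Moves the arm, as the interface text tells. Scaled input: -1 to 1 covers 30 mm each way for a shift and 5 degrees each way for a turn. Its arguments: {"type":"object","properties":{"deltas":{"type":"array","items":{"type":"object","properties":{"delta_pos":{"type":"array","items":{"type":"number","minimum":-1,"maximum":1}},"twist":{"type":"number","minimum":-1,"maximum":1},"jaw":{"type":"number"}}}},"force":{"type":"number"}},"required":["deltas"]}

```bash
mkdir -p pics; cat > h.py <<'E'
import numpy as np,cv2
from rig import readout, imaging, job, ctrl
def ray(c,uv,T=None):
    T=np.array(c["extrinsics"]) if T is None else T
    p=cv2.undistortPoints(np.array([[uv]],float),np.array(c["intrinsics"]),np.array(c["D"]))[0,0]
    return T[:3,3],T[:3,:3]@np.array([p[0],p[1],1.])
def atz(c,uv,z,T=None):
    o,d=ray(c,uv,T); return o+d*(z-o[2])/d[2]
def proj(c,P,T=None):
    T=np.array(c["extrinsics"]) if T is None else T
    Ti=np.linalg.inv(T); r=cv2.Rodrigues(Ti[:3,:3])[0]
    return cv2.projectPoints(np.array(P,float).reshape(-1,1,3),r,Ti[:3,3],np.array(c["intrinsics"]),np.array(c["D"]))[0][:,0]
E
python3 - <<'E'
from h import *
print(readout.state(),ctrl.tcp_to_grasp)
for n in ["scene","side","wrist"]:
    c=imaging.read_camera(n); cv2.imwrite(f"pics/{n}0.png",c["img"])
    for q in ["tin_a","lid_a"]:
        print(n,q,[(np.round(r["centre"]),round(r["p"],2)) for r in imaging.place_of(n,q)])
    print([(r["extent"],round(r["p"],2)) for r in imaging.cut_out(n,"tin_a")])
    if n!="wrist": print(np.round(c["extrinsics"],2))
E
```

```text
{'t': 0.0, 'joint_positions': array([3.43913315e-05, 8.74126187e-02, 1.75121970e-01, 1.65981495e+00,
       1.34444217e-05, 1.57081023e+00]), 'qd': array([ 0.00080738, -0.00033692,  0.00012348,  0.00088387,  0.00032972,
       -0.00060335]), 'joint_torque': array([ 7.68234549e-04, -5.20392072e+01,  4.64802504e+01,  1.63646933e-02,
        2.23589603e-05, -6.77332673e-05]), 'tcp_pos': array([5.49756706e+02, 2.27385253e-02, 2.30602928e+02]), 'orientation': array([-3.14157923e+00,  1.30927304e-03,  2.04881969e-05]), 'wrist_force': array([-1.24059552, -0.47188377,  0.48859806]), 'torque': array([-0.0284138 ,  0.00729325,  0.04254449]), 'opening': 1.0004693632927704} 18.700000000000003
scene tin_a [(array([192., 408.]), 0.94), (array([241., 324.]), 0.9), (array([277., 187.]), 0.9), (array([304., 227.]), 0.74), (array([253., 411.]), 0.72), (array([330., 171.]), 0.64)]
scene lid_a [(array([257., 183.]), 0.9), (array([169., 410.]), 0.82), (array([232., 415.]), 0.76), (array([288., 222.]), 0.74), (array([318., 167.]), 0.66), (array([221., 324.]), 0.56)]
[([397.4, 218.5, 435.3, 263.0], 0.84), 
[... 817 characters left out ...]
.8, 370.4, 273.2, 423.4], 0.95), ([291.6, 334.7, 333.9, 389.2], 0.94), ([222.8, 134.5, 259.1, 177.5], 0.78), ([303.5, 402.9, 352.3, 460.1], 0.72), ([297.2, 163.9, 333.6, 209.6], 0.7), ([243.1, 218.4, 286.2, 265.5], 0.63)]
[[ 9.4000e-01 -2.7000e-01  2.2000e-01  3.6292e+02]
 [-3.5000e-01 -7.3000e-01  5.9000e-01 -5.7404e+02]
 [ 0.0000e+00 -6.3000e-01 -7.8000e-01  7.8299e+02]
 [ 0.0000e+00  0.0000e+00  0.0000e+00  1.0000e+00]]
wrist tin_a [(array([177., 249.]), 0.88), (array([ 42., 414.]), 0.87), (array([408., 262.]), 0.61)]
wrist lid_a [(array([441., 258.]), 0.91), (array([194., 235.]), 0.65), (array([ 25., 438.]), 0.63)]
[([374.5, 0.0, 490.1, 88.9], 0.87), ([189.1, 137.8, 286.6, 235.8], 0.69)]
```

View pics/scene0.png

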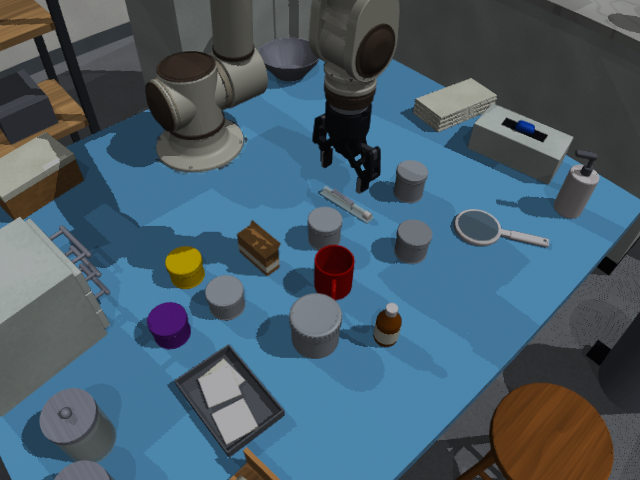

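View pics/side0.png

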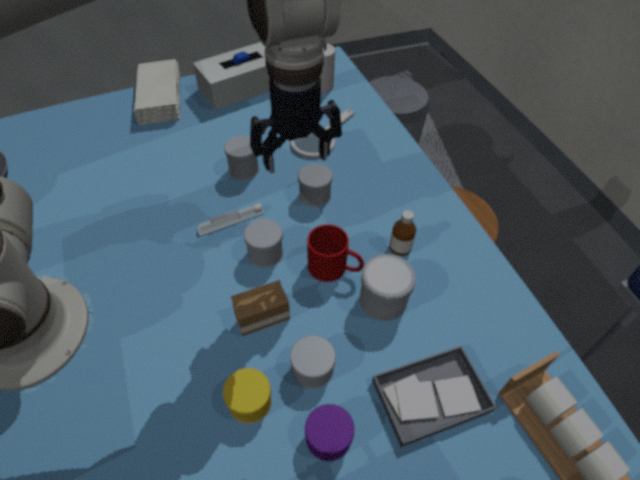

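View pics/wrist0.png

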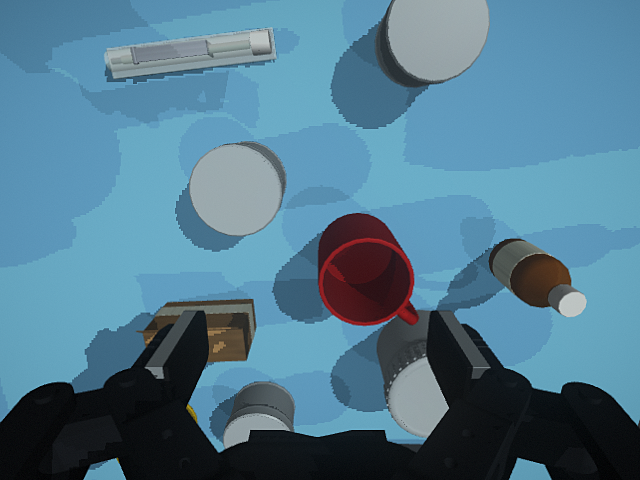

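The scene view shows four grey tins, with lids near px (410,169), (415,232), (324,221) and (222,288). The purple and yellow ones are decoys. The large ribbed tin at (316,325) is the screw_tin. Next I'll triangulate.

```bash
cat > tri.py <<'E'
from h import *
from scipy.optimize import minimize
cs={n:imaging.read_camera(n) for n in ["scene","side"]}
masks={n:[r for r in imaging.cut_out(n,"tin_a")] for n in cs}
S={"scene":dict(T1=(411,180),T2=(416,240),T3=(324,228),T4=(225,298)),"side":dict(T1=(241,156),T2=(315,187),T3=(264,242),T4=(312,362))}
def sil(c,x,y,h):
    t=np.linspace(0,2*np.pi,60); P=[]
    for r,z in [(36,0),(36,h-9),(38,h-9),(38,h)]:
        P+=[np.c_[x+r*np.cos(t),y+r*np.sin(t),0*t+z]]
    p=proj(c,np.vstack(P)); hull=cv2.convexHull(np.round(p*16*4+32*0).astype(np.int32)//1)
    m=np.zeros((480*4,640*4),np.uint8); cv2.fillConvexPoly(m,hull,1,cv2.LINE_8,4); return m
for k in S["scene"]:
    o=[];M={}
    for n in cs:
        u=S[n][k]
        r=min(masks[n],key=lambda r:abs((r["extent"][0]+r["extent"][2])/2-u[0])+abs((r["extent"][1]+r["extent"][3])/2-u[1]))
        e=r["extent"]; d=abs((e[0]+e[2])/2-u[0])+abs((e[1]+e[3])/2-u[1])
        if d<15: M[n]=cv2.resize(r["region"].astype(np.uint8),None,fx=4,fy=4,interpolation=cv2.INTER_NEAREST)
    def cost(v):
        s=0
        for n in M:
            m=sil(cs[n],*v); s+=1-(m&M[n]).sum()/(m|M[n]).sum()
        return s
    n0=list(M)[0]
    p=atz(cs[n0],S[n0][k],30)
    r=minimize(cost,[p[0],p[1],65],method="Nelder-Mead",options=dict(initial_simplex=[[p[0],p[1],60],[p[0]+10,p[1],60],[p[0],p[1]+10,60],[p[0],p[1],72]],maxiter=120))
    print(k,list(M),np.round(r.x,1),round(r.fun/len(M),3),np.round([np.hypot(*r.x[:2]),np.degrees(np.arctan2(r.x[1],r.x[0]))],1))
E
python3 tri.py
```

```text
T1 ['scene', 'side'] [508.4 282.   76. ] 0.075 [581.4  29. ]
T2 ['scene', 'side'] [638.6 143.1  61.3] 0.056 [654.4  12.6]
T3 ['scene', 'side'] [483.1  21.8  65.8] 0.065 [483.6   2.6]
T4 ['scene', 'side'] [ 486.7 -250.2   52.1] 0.03 [547.3 -27.2]
```

```bash
cat > ov.py <<'E'
from h import *
import sys
from scipy.spatial.transform import Rotation as R
T={"T1":(508.4,282,76),"T2":(638.6,143.1,61.3),"T3":(483.1,21.8,65.8),"T4":(486.7,-250.2,52.1)}
s=readout.state(); ims=[]
W=np.eye(4);W[:3,:3]=R.from_euler("xyz",s["orientation"]).as_matrix();W[:3,3]=s["tcp_pos"]
t=np.linspace(0,2*np.pi,80)
for n in ["scene","side","wrist"]:
    c=imaging.read_camera(n); X=W@np.array(c["tool_from_camera"]) if n=="wrist" else None
    im=cv2.resize(c["img"],None,fx=2,fy=2,interpolation=cv2.INTER_CUBIC)
    for x,y,h in T.values():
        for r,z,col in[(38,h,(0,0,255)),(36,0,(0,255,0))]:
            p=proj(c,np.c_[x+r*np.cos(t),y+r*np.sin(t),0*t+z],X)*2
            if abs(p).max()<3000: cv2.polylines(im,[p.astype(int)],True,col,1)
    cv2.imwrite(f"pics/ov_{n}.png", {"scene":im[280:680,280:920],"side":im[240:820,380:760],"wrist":cv2.resize(im,(640,480))}[n])
E
python3 ov.py
```

```text
(no output)
```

View pics/ov_scene.png

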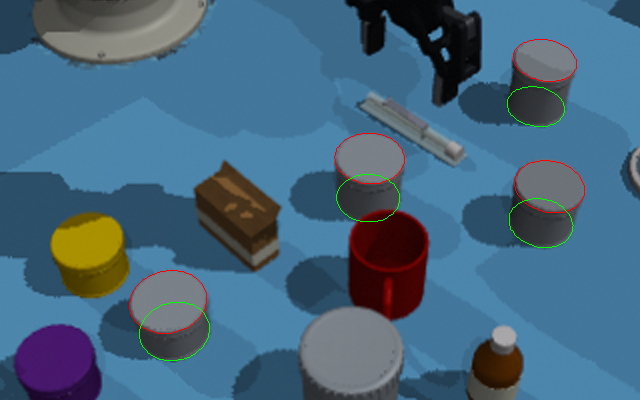

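View pics/ov_side.png

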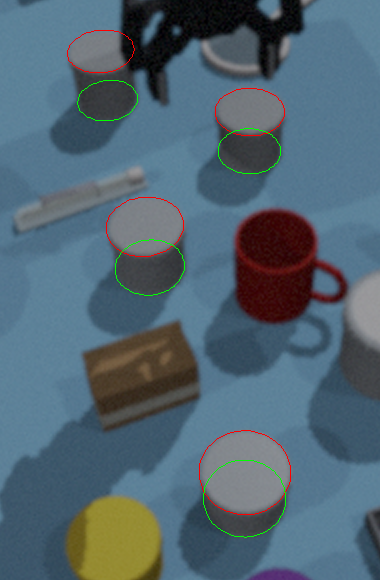

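View pics/ov_wrist.png

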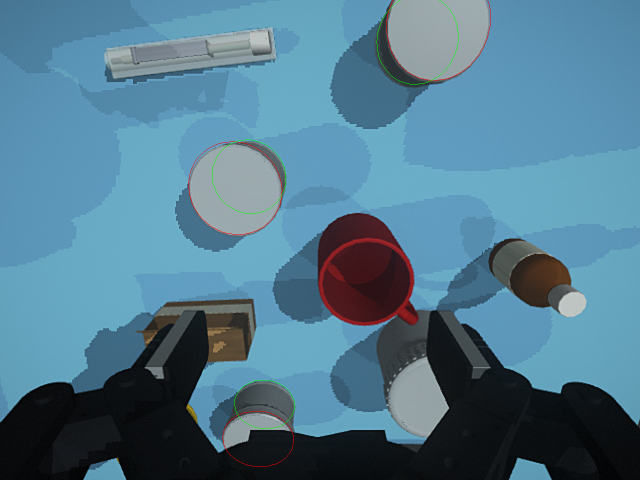

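Overlaid circles match all three views to about 1–2 mm. From the fits, T1 is (508,282,76), T2 (639,143,61), T3 (483,22,66) and T4 (487,-250,52). I'll shut the jaws and start with T1 at its -x edge.

move_arm(
  deltas=[
    {"delta_pos": [-0.227,-0.94,0],"jaw": 0},
    {"delta_pos": [-0.227,-0.94,0],"jaw": 0},
    {"delta_pos": [-0.227,-0.94,0],"jaw": 0},
    {"delta_pos": [-0.227,-0.94,0],"jaw": 0},
    {"delta_pos": [-0.227,-0.94,0],"jaw": 0},
    {"delta_pos": [-0.227,-0.94,0],"jaw": 0},
    {"delta_pos": [-0.227,-0.94,0],"jaw": 0},
    {"delta_pos": [-0.227,-0.94,0],"jaw": 0},
    {"delta_pos": [-0.227,-0.94,0],"jaw": 0},
    {"delta_pos": [-0.227,-0.94,0],"jaw": 0},
    {"delta_pos": [0,0,0.87],"jaw": 0},
    {"delta_pos": [0,0,0.87],"jaw": 0},
    {"delta_pos": [0,0,0.87],"jaw": 0},
    {"delta_pos": [0,0,0.87],"jaw": 0},
    {"delta_pos": [0,0,0.87],"jaw": 0},
    {"delta_pos": [0,0,0],"jaw": 0},
    {"delta_pos": [0,0,0],"jaw": 0},
  ],
  force=20,
)

```text
schema error: expected keys delta_pos, twist, jaw
```

```bash
python3 - <<'E'
from h import *
s=readout.state();print({k:np.round(s[k],3) for k in["t","tcp_pos","orientation","wrist_force","torque","opening"]})
for n in ["side","wrist"]: cv2.imwrite(f"pics/{n}1.png",imaging.read_camera(n)["img"])
E
```

```text
{'t': np.float64(0.95), 'tcp_pos': array([ 5.49994e+02, -1.70000e-02,  2.31256e+02]), 'orientation': array([-3.142,  0.   , -0.   ]), 'wrist_force': array([ 0.035, -1.189,  0.578]), 'torque': array([ 0.013, -0.007,  0.064]), 'opening': np.float64(0.999)}
```

View pics/wrist1.png

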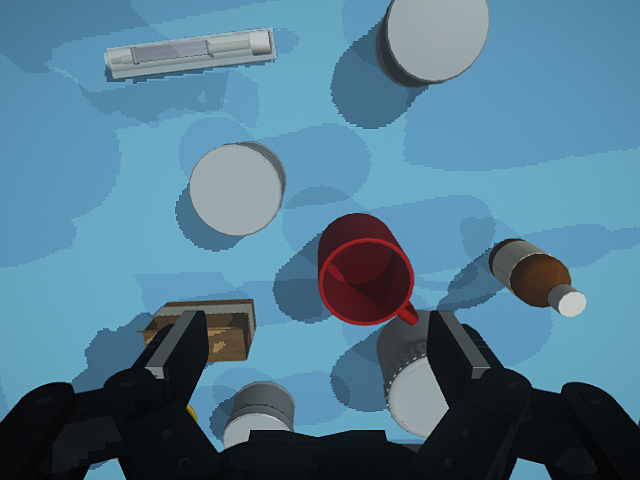

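View pics/side1.png

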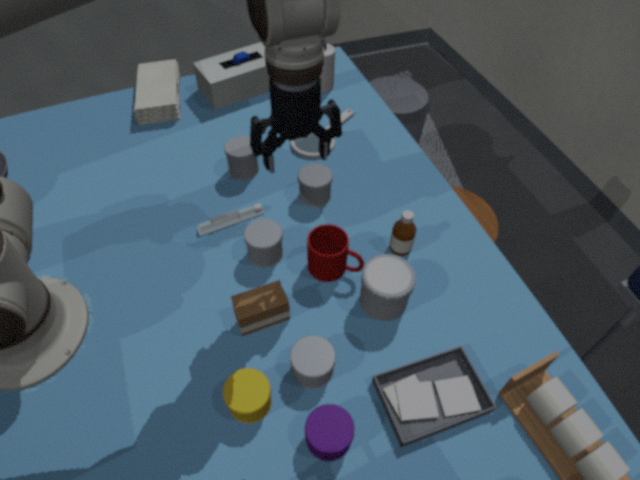

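The call was refused because each row also needs a twist value. The pictures show nothing moved, so I'm sending it again.

move_arm(
  deltas=[
    {"delta_pos": [-0.227,-0.94,0],"twist": 0,"jaw": 0},
    {"delta_pos": [-0.227,-0.94,0],"twist": 0,"jaw": 0},
    {"delta_pos": [-0.227,-0.94,0],"twist": 0,"jaw": 0},
    {"delta_pos": [-0.227,-0.94,0],"twist": 0,"jaw": 0},
    {"delta_pos": [-0.227,-0.94,0],"twist": 0,"jaw": 0},
    {"delta_pos": [-0.227,-0.94,0],"twist": 0,"jaw": 0},
    {"delta_pos": [-0.227,-0.94,0],"twist": 0,"jaw": 0},
    {"delta_pos": [-0.227,-0.94,0],"twist": 0,"jaw": 0},
    {"delta_pos": [-0.227,-0.94,0],"twist": 0,"jaw": 0},
    {"delta_pos": [-0.227,-0.94,0],"twist": 0,"jaw": 0},
    {"delta_pos": [0,0,0.87],"twist": 0,"jaw": 0},
    {"delta_pos": [0,0,0.87],"twist": 0,"jaw": 0},
    {"delta_pos": [0,0,0.87],"twist": 0,"jaw": 0},
    {"delta_pos": [0,0,0.87],"twist": 0,"jaw": 0},
    {"delta_pos": [0,0,0.87],"twist": 0,"jaw": 0},
    {"delta_pos": [0,0,0],"twist": 0,"jaw": 0},
    {"delta_pos": [0,0,0],"twist": 0,"jaw": 0},
  ],
  force=20,
)

```text
t: 3.18
tcp_pos: [482.2, 282.2, 101.9]
orientation: [-3.141, -0.001, -0.0]
wrist_force: [-0.3, 0.3, 1.0]
opening: 0.0
```

```bash
cat > st.py <<'E'
from h import *
s=readout.state();print({k:np.round(s[k],3).tolist() for k in["t","tcp_pos","orientation","wrist_force","torque","opening"]})
E
python3 st.py; python3 - <<'E'
from h import *
for n in ["wrist"]: cv2.imwrite(f"pics/{n}2.png",imaging.read_camera(n)["img"])
E
```

```text
{'t': 3.175, 'tcp_pos': [482.237, 282.207, 101.921], 'orientation': [-3.141, -0.001, -0.0], 'wrist_force': [-0.27, 0.262, 1.027], 'torque': [0.005, -0.0, -0.016], 'opening': 0.0}
```

View pics/wrist2.png

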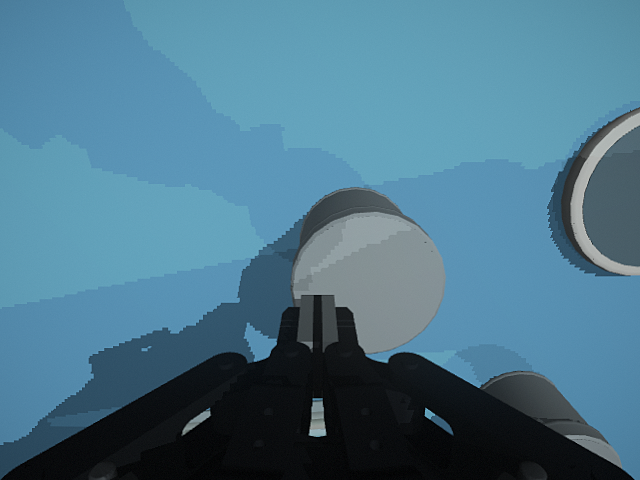

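The wrist view shows the shut tip over the left (-x) edge of T1's lid, near px (318,295). Next I lower it close to the lid.

move_arm(
  deltas=[
    {"delta_pos": [0,0,0.4],"twist": 0,"jaw": 0},
    {"delta_pos": [0,0,0.3],"twist": 0,"jaw": 0},
    {"delta_pos": [0,0,0.05],"twist": 0,"jaw": 0},
    {"delta_pos": [0,0,0.05],"twist": 0,"jaw": 0},
    {"delta_pos": [0,0,0],"twist": 0,"jaw": 0},
  ],
)

```text
t: 3.85
tcp_pos: [482.0, 282.0, 76.9]
orientation: [-3.141, -0.0, -0.0]
wrist_force: [0.1, 0.5, 0.5]
opening: -0.004
```

move_arm(
  deltas=[
    {"delta_pos": [0,0,0.04],"twist": 0,"jaw": 0},
    {"delta_pos": [0,0,0],"twist": 0,"jaw": 0},
  ],
)

```text
t: 4.1
tcp_pos: [482.1, 282.1, 76.1]
orientation: [-3.141, -0.001, 0.0]
wrist_force: [-0.2, 0.2, 3.6]
opening: -0.003
```

move_arm(
  deltas=[
    {"delta_pos": [0,0,0.03],"twist": 0,"jaw": 0},
    {"delta_pos": [0,0,0],"twist": 0,"jaw": 0},
  ],
)

```text
t: 4.35
tcp_pos: [482.1, 282.2, 76.1]
orientation: [-3.141, -0.001, 0.0]
wrist_force: [-2.5, -1.6, 9.5]
opening: -0.002
```

T1 makes contact at z≈76.1 and didn't give at 9.5 N. I'll re-check it closer to the edge, at r≈33.

move_arm(
  deltas=[
    {"delta_pos": [0,0,-0.1],"twist": 0,"jaw": 0},
    {"delta_pos": [-0.22,0,0],"twist": 0,"jaw": 0},
    {"delta_pos": [0,0,0.05],"twist": 0,"jaw": 0},
    {"delta_pos": [0,0,0.03],"twist": 0,"jaw": 0},
    {"delta_pos": [0,0,0],"twist": 0,"jaw": 0},
  ],
)

```text
t: 4.97
tcp_pos: [474.8, 282.0, 76.1]
orientation: [-3.141, 0.0, 0.0]
wrist_force: [-4.7, -2.0, 9.1]
opening: -0.001
```

move_arm(
  deltas=[
    {"delta_pos": [0,0,0.015],"twist": 0,"jaw": 0},
    {"delta_pos": [0,0,0],"twist": 0,"jaw": 0},
  ],
)

```text
t: 5.22
tcp_pos: [474.9, 282.0, 76.0]
orientation: [-3.141, 0.0, 0.0]
wrist_force: [-6.3, -2.3, 12.1]
opening: -0.003
```

T1 is firm at 12 N. T2 next, edge point at about (606,143).

move_arm(
  deltas=[
    {"delta_pos": [0,0,-0.57],"twist": 0,"jaw": 0},
    {"delta_pos": [0,0,-0.57],"twist": 0,"jaw": 0},
    {"delta_pos": [0.73,0.772,0],"twist": 0,"jaw": 0},
    {"delta_pos": [0.73,0.772,0],"twist": 0,"jaw": 0},
    {"delta_pos": [0.73,0.772,0],"twist": 0,"jaw": 0},
    {"delta_pos": [0.73,0.772,0],"twist": 0,"jaw": 0},
    {"delta_pos": [0.73,0.772,0],"twist": 0,"jaw": 0},
    {"delta_pos": [0.73,0.772,0],"twist": 0,"jaw": 0},
    {"delta_pos": [0,0,0.5],"twist": 0,"jaw": 0},
    {"delta_pos": [0,0,0.5],"twist": 0,"jaw": 0},
    {"delta_pos": [0,0,0.4],"twist": 0,"jaw": 0},
    {"delta_pos": [0,0,0],"twist": 0,"jaw": 0},
    {"delta_pos": [0,0,0],"twist": 0,"jaw": 0},
  ],
)

```text
t: 6.85
tcp_pos: [606.6, 143.5, 67.5]
orientation: [-3.142, -0.0, 0.001]
wrist_force: [-0.5, 0.0, -0.1]
opening: 0.001
```

move_arm(
  deltas=[
    {"delta_pos": [0,0,0.05],"twist": 0,"jaw": 0},
    {"delta_pos": [0,0,0],"twist": 0,"jaw": 0},
  ],
)

```text
t: 7.1
tcp_pos: [606.8, 143.1, 65.8]
orientation: [-3.141, -0.0, 0.0]
wrist_force: [0.2, 0.5, 0.2]
opening: 0.001
```

move_arm(
  deltas=[
    {"delta_pos": [0,0,0.05],"twist": 0,"jaw": 0},
    {"delta_pos": [0,0,0],"twist": 0,"jaw": 0},
  ],
)

```text
t: 7.35
tcp_pos: [606.7, 143.1, 64.1]
orientation: [-3.141, -0.0, 0.0]
wrist_force: [-1.2, 0.6, 2.6]
opening: 0.001
```

move_arm(
  deltas=[
    {"delta_pos": [0,0,0.03],"twist": 0,"jaw": 0},
    {"delta_pos": [0,0,0],"twist": 0,"jaw": 0},
  ],
)

```text
t: 7.6
tcp_pos: [606.7, 143.2, 63.5]
orientation: [-3.141, -0.0, 0.0]
wrist_force: [-2.2, 0.9, 4.2]
opening: -0.003
```

move_arm(
  deltas=[
    {"delta_pos": [0,0,0.03],"twist": 0,"jaw": 0},
    {"delta_pos": [0,0,0],"twist": 0,"jaw": 0},
  ],
)

```text
t: 7.85
tcp_pos: [606.8, 143.2, 63.2]
orientation: [-3.141, -0.001, 0.0]
wrist_force: [-4.6, 0.1, 9.4]
opening: -0.0
```

T2's readings are softer: z 64.1 at 2.6 N, 63.5 at 4.2 N, 63.2 at 9.4 N. T1 was stiff at once, so T2 may be rocking. I'll check the pictures while it's pressed.

```bash
python3 st.py; python3 - <<'E'
from h import *
ims=[]
for n in ["scene","side","wrist"]:
    im=imaging.read_camera(n)["img"]; cv2.imwrite(f"pics/{n}3.png",im)
    ims.append(im)
a=cv2.resize(ims[0][190:290,360:470],(400,364),interpolation=cv2.INTER_CUBIC);b=cv2.resize(ims[1][140:240,260:370],(400,364),interpolation=cv2.INTER_CUBIC)
cv2.imwrite("pics/crop3.png",np.hstack([a,b]))
E
```

```text
{'t': 7.85, 'tcp_pos': [606.758, 143.189, 63.212], 'orientation': [-3.141, -0.001, 0.0], 'wrist_force': [-4.552, 0.1, 9.411], 'torque': [0.146, 0.746, -0.028], 'opening': -0.0}
```

View pics/crop3.png

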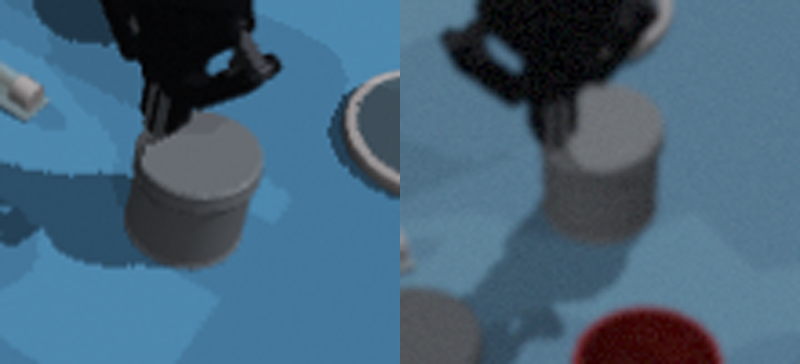

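View pics/wrist3.png

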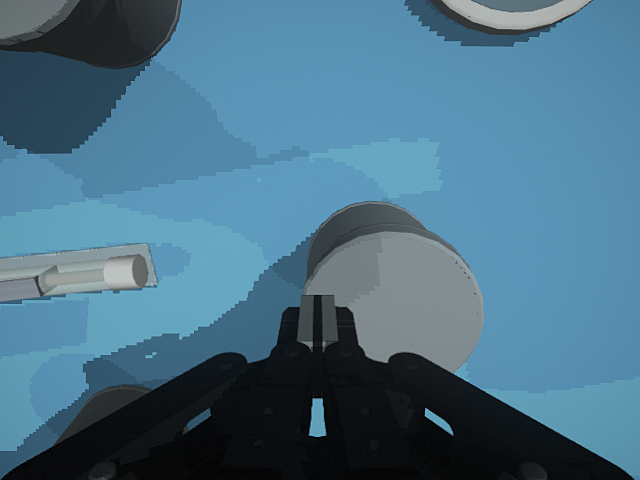

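The pictures don't settle it. I'll lift in small steps and see whether the edge follows the tip up.

move_arm(
  deltas=[
    {"delta_pos": [0,0,-0.05],"twist": 0,"jaw": 0},
    {"delta_pos": [0,0,0],"twist": 0,"jaw": 0},
  ],
)

```text
t: 8.25
tcp_pos: [606.7, 143.1, 63.8]
orientation: [-3.141, -0.0, 0.0]
wrist_force: [-0.9, 0.8, 3.1]
opening: 0.0
```

move_arm(
  deltas=[
    {"delta_pos": [0,0,-0.02],"twist": 0,"jaw": 0},
    {"delta_pos": [0,0,0],"twist": 0,"jaw": 0},
  ],
)

```text
t: 8.5
tcp_pos: [606.7, 143.1, 64.2]
orientation: [-3.142, 0.0, 0.0]
wrist_force: [-0.9, 1.2, 2.6]
opening: 0.0
```

move_arm(
  deltas=[
    {"delta_pos": [0,0,-0.02],"twist": 0,"jaw": 0},
    {"delta_pos": [0,0,0],"twist": 0,"jaw": 0},
  ],
)

```text
t: 8.75
tcp_pos: [606.7, 143.0, 64.9]
orientation: [3.142, -0.0, 0.0]
wrist_force: [0.1, 1.0, 2.9]
opening: 0.004
```

The edge springs back with the tip (2.9 N still at z=64.9), so T2 rocks. I'll lift off and refine its centre from the wrist camera.

move_arm(
  deltas=[
    {"delta_pos": [0,0,-0.3],"twist": 0,"jaw": 0},
    {"delta_pos": [0.5,0,0],"twist": 0,"jaw": 0},
    {"delta_pos": [0.53,0,0],"twist": 0,"jaw": 0},
    {"delta_pos": [0,0,0],"twist": 0,"jaw": 0},
    {"delta_pos": [0,0,0],"twist": 0,"jaw": 0},
  ],
)

```text
t: 9.38
tcp_pos: [637.2, 142.9, 73.9]
orientation: [3.141, 0.0, -0.0]
wrist_force: [0.3, -0.3, -0.2]
opening: 0.0
```

```bash
python3 - <<'E'
from h import *
from scipy.spatial.transform import Rotation as R
s=readout.state(); print(s["tcp_pos"],s["wrist_force"])
W=np.eye(4);W[:3,:3]=R.from_euler("xyz",s["orientation"]).as_matrix();W[:3,3]=s["tcp_pos"]
c=imaging.read_camera("wrist"); X=W@np.array(c["tool_from_camera"]); im=c["img"].copy()
t=np.linspace(0,2*np.pi,200)
for x,y,col in [(638.6,143.1,(0,0,255)),(641,141,(0,255,0))]:
    p=proj(c,np.c_[x+38*np.cos(t),y+38*np.sin(t),0*t+66],X); cv2.polylines(im,[p.astype(int)],True,col,1)
cv2.imwrite("pics/wrist4.png",im)
E
```

```text
[637.21430397 142.87926149  73.93326924] [ 0.34697528 -0.3217671  -0.21256921]
```

View pics/wrist4.png

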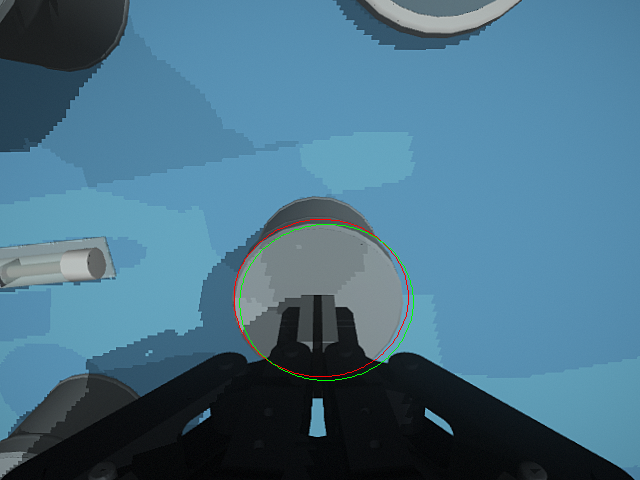

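The lid spans columns 235 to 404 with its top at row 224, so its centre is about (638,141). The tip is already within about 2 mm; I'll correct y by 2 mm and descend.

move_arm(
  deltas=[
    {"delta_pos": [0.02,0.06,0.2],"twist": 0,"jaw": 0},
    {"delta_pos": [0,0,0.03],"twist": 0,"jaw": 0},
    {"delta_pos": [0,0,0],"twist": 0,"jaw": 0},
  ],
)

```text
t: 9.8
tcp_pos: [638.0, 141.2, 66.9]
orientation: [3.141, 0.0, -0.0]
wrist_force: [0.2, -0.2, 0.9]
opening: -0.0
```

move_arm(
  deltas=[
    {"delta_pos": [0,0,0.04],"twist": 0,"jaw": 0},
    {"delta_pos": [0,0,0],"twist": 0,"jaw": 0},
  ],
)

```text
t: 10.05
tcp_pos: [638.3, 141.3, 66.3]
orientation: [-3.142, -0.001, 0.0]
wrist_force: [0.0, -0.2, 2.6]
opening: -0.003
```

move_arm(
  deltas=[
    {"delta_pos": [0,0,0.04],"twist": 0,"jaw": 0},
    {"delta_pos": [0,0,0],"twist": 0,"jaw": 0},
  ],
)

```text
t: 10.3
tcp_pos: [638.4, 141.3, 66.0]
orientation: [-3.141, -0.001, 0.0]
wrist_force: [-2.6, -0.9, 8.7]
opening: -0.002
```

The centre holds at z≈66 with 8.7 N, as expected for the unseated lid, so I'll press harder.

move_arm(
  deltas=[
    {"delta_pos": [0,0,0.03],"twist": 0,"jaw": 0},
    {"delta_pos": [0,0,0.03],"twist": 0,"jaw": 0},
    {"delta_pos": [0,0,0],"twist": 0,"jaw": 0},
  ],
)

```text
t: 10.68
tcp_pos: [638.4, 141.3, 64.5]
orientation: [-3.141, -0.002, -0.0]
wrist_force: [-4.6, -0.9, 10.0]
opening: -0.001
```

move_arm(
  deltas=[
    {"delta_pos": [0,0,0.03],"twist": 0,"jaw": 0},
    {"delta_pos": [0,0,0.03],"twist": 0,"jaw": 0},
    {"delta_pos": [0,0,0],"twist": 0,"jaw": 0},
  ],
)

```text
t: 11.05
tcp_pos: [638.4, 141.3, 62.9]
orientation: [-3.141, -0.002, -0.0]
wrist_force: [-3.9, -1.4, 11.8]
opening: 0.002
```

move_arm(
  deltas=[
    {"delta_pos": [0,0,0.03],"twist": 0,"jaw": 0},
    {"delta_pos": [0,0,0.03],"twist": 0,"jaw": 0},
    {"delta_pos": [0,0,0],"twist": 0,"jaw": 0},
  ],
)

```text
t: 11.42
tcp_pos: [638.6, 141.3, 62.8]
orientation: [-3.141, -0.003, -0.0]
wrist_force: [-8.8, -2.4, 21.8]
opening: -0.002
```

It slid from 66.1 to 62.8, with force rising to 21.8 N, which looks like the hard stop. One more push to confirm, then settle.

move_arm(
  deltas=[
    {"delta_pos": [0,0,0.03],"twist": 0,"jaw": 0},
    {"delta_pos": [0,0,0],"twist": 0,"jaw": 0},
    {"delta_pos": [0,0,0],"twist": 0,"jaw": 0},
    {"delta_pos": [0,0,0],"twist": 0,"jaw": 0},
  ],
)

```text
t: 11.92
tcp_pos: [638.6, 141.4, 62.7]
orientation: [-3.141, -0.004, 0.0]
wrist_force: [-10.7, -1.9, 27.6]
opening: -0.001
```

```bash
python3 st.py; python3 - <<'E'
from h import *
a=[imaging.read_camera(n)["img"] for n in ["scene","wrist"]]
cv2.imwrite("pics/end.png",cv2.resize(np.hstack(a),(800,300)))
E
```

```text
{'t': 11.925, 'tcp_pos': [638.631, 141.354, 62.738], 'orientation': [-3.141, -0.004, 0.0], 'wrist_force': [-10.734, -1.926, 27.633], 'torque': [-0.529, 2.269, -0.021], 'opening': -0.001}
```

View pics/end.png

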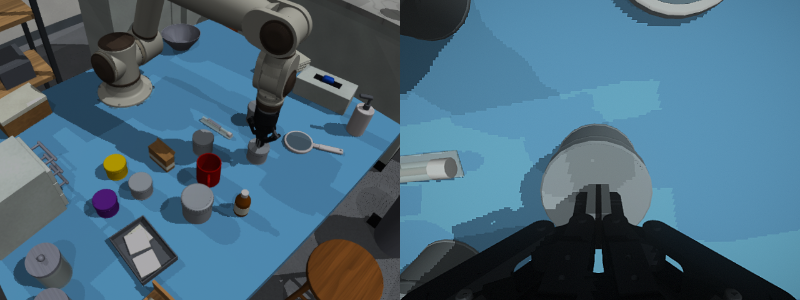

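The final pictures show the tip on the middle of T2's lid (scene half about (258,150)), with nothing else disturbed. Handing in.

```bash
python3 -c "
from rig import job
print(job.close_job())"; python3 st.py
```

```text
the job is handed in; nothing more can be done
None
the job is handed in; nothing more can be done
```

The loose lid was on the tin at about (638, 141) mm, nearest the mirror. I pressed it fully home, and the shut fingertip is still pressing on its middle. The job is handed in, but no verdict was reported.

- **First tin tried, (508, 282):** it did not give under about 12 N at its edge. It is firm at z ≈ 76 mm.
- **Loose tin:** its edge dipped from about 65.6 to 63.2 mm under light pressure. It followed the finger back up, with 2.9 N still felt at 64.9 mm.
- **Pressing home:** the middle held at 66 mm under 8.7 N, slid to 62.8 mm, then stopped hard. The last reading was 62.7 mm at 27.6 N. The tin stood in place in the last picture, and nothing else looked disturbed.

- **Other two tins:** I did not press them, because the loose lid was already found.
- **Force during the edge press:** it briefly reached 9.4 N, above the 2 to 6 N expected, because the finger met the end of the rocking travel.
- **Camera height:** the first camera estimate for this lid was 61.3 mm, about 5 mm below the 66 mm measured by touch. I relied on touch for height.
- **Rocking angle:** it was worked out from the dip, roughly 4 degrees, and not confirmed in the pictures.

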